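Lay out the bench stand for a pad-fitting job

ROBOT

A 6-joint arm with a two-finger parallel gripper is mounted at the origin on a cart in front of the work surface, level with it; the furniture and walls round the work are solid. World frame = base frame: x ahead of the robot, y to its left, z up, the work surface at z = 0. Lengths are in m, angles in degrees, forces in N, time in s.
With the tool pointing down it reaches from about 0.4 to 0.825 m from the base axis. Payload 7 kg.
Tool frame: the origin (TCP) lies midway between the tips of the shut fingers; the grasp point (between the pads) lies 19 mm behind it (ctrl.hold_point_z is the distance from the TCP to the grasp point, in m); z points along the fingers, y is the line along which they close (so a half turn about z gives the same grasp; the last joint's range is limited). The gripper opens to 88 mm and grips with 3 to 60 N. Pads are 19 mm wide; open, the fingers measure 130 mm over their backs; the gripper's body (78 mm by 193 mm) begins 47 mm behind the grasp point.
Start: joints at [91.278, 20.546, 0.682, 0, -70.136, -16.507], TCP at [0.177, 0.651, 0.227] pointing down, gripper open.
Joint ranges: [-176.03, 176.03], [-82.01, 121.73], [-58.28, 71.71], [-173.87, 95.51], [-174.79, -0.11], [-173.66, 173.66]. Speed limits (degrees/s): [136.94, 136.94, 172.46, 180, 180, 180].

INTERFACE

Orientations are given as [roll, pitch, yaw] about the fixed x, y, z axes, in that order (R = Rz(yaw) Ry(pitch) Rx(roll)).
In Python, from plant import ctrl gives the robot as it stands.
- The arm moves only by the tool apply_moves, never from a script. Its argument "deltas" is a list of rows, each an object with "fingers": the finger opening in mm, from 0 to 87.6; "delta_pos": the shift along the tool's x, y, z in mm, a list of three; "angular": the turn, a rotation vector about the tool's x, y, z in degrees, a list of three. A call has 1 to 10 rows; each row is the pose to reach, as a shift and turn from the pose commanded when the call began, along the tool's axes at that moment; what a row does not reach only later rows make up. A row lasts 1/10 s, in which the tool goes at most 50 mm and 8.59 degrees, less where a joint would pass 70% of its speed; a pose out of reach is approached as far as the arm can. A call with a gripper value outside its range is refused whole. The fingers move at their own pace and stop on an object; the grip force is fixed at half the most. Time passes only in rows, so rows that repeat a pose let the fingers close. It gives the time, the measured TCP pose, the force, the opening and the grip force at its end, in the units of the state.
- ctrl.get_obs(): the state, without advancing time (a new reading comes with each control period).
- ctrl.snapshot(name): name is "scene" or "top" or "wrist"; returns the picture (420x560x3 uint8, red, green, blue); there is no depth.
- ctrl.camera_params(name): a dict with "fx", "fy", "cx", "cy" (pixels), "cam_to_world" (4x4, takes a point from camera to world coordinates); the wrist camera has in their place "mount" (4x4, takes a point from camera to tool coordinates, whose origin is the TCP and whose axes are the flange's). Camera axes: x right, y up, looking along -z (the intrinsics and any distortion apply to the point x, -y, -z); pixel columns grow to the right and rows downward; lengths in m; the calibration is good to about 2 mm. A picture is of the moment at which its call begins: read the wrist's pose just before it. camera_params takes no time and is no camera call.
- ctrl.close_job(): hands the job in; it is judged then, once.
The state is a dict: "clock": time; "joint_pos": joint angles; "qvel": joint speeds; "tau": joint torques, N m; "tool_pos": TCP position; "orientation": TCP orientation; "force": force on the tool from outside, world axes, zero at the start; "moment": the same for the moment, N m; "opening": finger opening in m; "gripper_force": force on a finger pad.
Only numpy, scipy, OpenCV 4.12 (cv2) and the standard library are available. Lean on these libraries where they do the work, as an engineer would, in place of code of your own. Each camera call takes 0.05 s, during which the arm holds its last target. There are 200 camera calls.

TASK

Set out the dark wooden stand for fitting pads: the grey paste jar goes in the hollow directly in front of (on the robot's side of) the spirit burner, the amber bottle in the hollow directly in front of the white tub, and the needle oiler in the hollow between the jar and the bottle; the flat wax tin sits centred on top of the paste jar's lid. Everything must end up upright, bottoms flat in their hollows, and the burner and the tub must stay standing where they are.

Things in the scene. Friction and masses are not known exactly. Their poses are not given: they have to be found in the camera images.
- stand: Fixed dark wooden board, 190 (x) by 280 (y) by 14 mm, turned a little. Origin: centre of underside; x points away from the robot, y to its left. Six round cork-lined hollows 50 mm wide, 4 mm deep (floor 10 mm above the bench): front row at x = -45 mm, back row at x = +45 mm, each at y = +90, 0, -90 mm. Burner and tub stand in the back row's end hollows; its middle one stays empty.
- burner: Small spirit burner: round pale base 43 mm wide, with a grey block and a narrow brass-coloured tube upright on it, 74 mm tall overall. Stands loose in one end hollow of the stand's back row (left or right, it varies). Not to be moved. Origin: centre of its underside.
- tub: Small white screw-top tub, round, 28 mm wide, 52 mm tall. Stands loose in the other end hollow of the back row. Not to be moved. Origin: centre of its underside.
- jar: Grey jar of paste with a flat white lid, round, 36 mm wide up to 42 mm, the lid 34 mm wide, top of the lid 52 mm above its underside; 80 g. Stands upright on the bench at the start. Origin: centre of its underside, z up.
- bottle: Small round amber bottle with a cream cap: body 33 mm wide up to 59 mm high, cap 22 mm wide, 77 mm tall overall; 60 g. Stands upright on the bench. Origin: centre of its underside, z up.
- oiler: Needle oiler: round soft bottle, body 25 mm wide up to 50 mm high, yellow shoulder and cap 18 mm wide up to 70 mm, then a thin needle to 92 mm; 35 g. Stands upright on the bench; grip the body. Origin: centre of its underside, z up.
- tin: Flat open tin of pale wax with a black rim, solid, round, 47 mm wide, 12 mm high; 30 g. Lies flat on the bench, wax up. Origin: centre of its underside, z up.

How it is judged:
By the outcome, as a careful person would: the job done as asked, in the order asked, and still so for the second after the job is handed in, with the robot touching nothing.
It also fails if it takes over 88 s, if anything falls off the work surface, if the arm or the gripper's body presses on something with over 40 N, if the wrist force passes 120 N, or if a joint passes its speed limit or range.

## Working session

There is one attempt and no reset: what is moved stays moved. The work goes in short steps, Python scripts to look and compute and a tool call to move; the robot and the scene stay as the last step left them, time stands still between calls to the robot, and variables do not carry over. Pictures are saved under pics/ and viewed, at most 14 in all, crops included, and the job is handed in when it is done.

Besides the shell and the picture viewer there is one more tool, called after ">>>" as name(argument=value, ...) on one line, values as JSON. apply_moves: Moves the arm, as the interface text tells. Its arguments: {"type":"object","properties":{"deltas":{"type":"array"}},"required":["deltas"]}

```bash
mkdir -p pics; ls; python3 - <<'E'
from plant import ctrl
import cv2,numpy as np
np.set_printoptions(precision=4,suppress=True)
o=ctrl.get_obs(); print(o)
for n in ("scene","top","wrist"):
    print(n,ctrl.camera_params(n))
    cv2.imwrite(f"pics/{n}0.png",ctrl.snapshot(n)[:,:,::-1])
E
```

```text
pics
{'clock': 0.0, 'joint_pos': array([ 91.279 ,  20.5905,   0.6343,  -0.0196, -70.1348, -16.5067]), 'qvel': array([ 0.0239,  0.0288, -0.0209, -0.1191,  0.0435, -0.0246]), 'tau': array([ -0.0022, -58.2724,  29.3054,   6.9975,   0.0068,  -0.0002]), 'tool_pos': array([0.1772, 0.6508, 0.2256]), 'orientation': array([179.9075,  -0.0082, -15.2343]), 'force': array([ 0.2013,  0.2708, -0.4821]), 'moment': array([-0.0476,  0.0043, -0.0374]), 'gripper_force': 0.0, 'opening': 0.08772073821730553}
scene {'fx': 414.3803586266149, 'fy': 414.3803586266149, 'cx': 286.3385010288735, 'cy': 209.92282566777516, 'cam_to_world': array([[-0.6073,  0.3995, -0.6867, -0.0432],
       [-0.7944, -0.3187,  0.5171,  0.5612],
       [-0.0123,  0.8595,  0.5109,  0.4823],
       [ 0.    ,  0.    ,  0.    ,  1.    ]])}
top {'fx': 467.60916061452843, 'fy': 467.60916061452843, 'cx': 270.68200139937323, 'cy': 208.6064978940065, 'cam_to_world': array([[-0.0614,  0.9722, -0.2258,  0.3346],
       [-0.9981, -0.0587,  0.0187,  0.1304],
       [ 0.0049,  0.2265,  0.974 ,  0.9968],
       [ 0.    ,  0.    ,  0.    ,  1.    ]])}
wrist {'fx': 298.09328185624486, 'fy': 298.09328185624486, 'cx': 277.1663739041294, 'cy': 205.88699018762313, 'mount': array([[ 0.0015,  0.9697,  0.2445,  0.066 ],
       [ 1.    , -0.0013, -0.001 , -0.0001],
       [-0.0007,  0.2445, -0.9697, -0.1585],
       [ 0.    ,  0.    ,  0.    ,  1.    ]])}
```

View pics/top0.png

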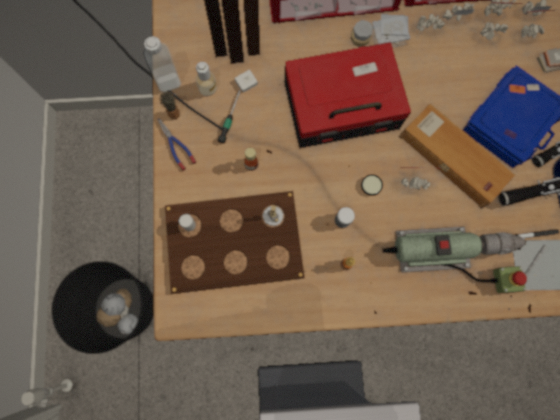

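View pics/scene0.png

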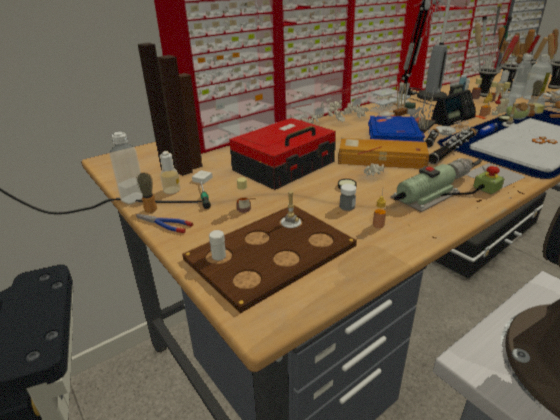

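The top view shows the stand with the tub at (186,222) and the burner at (273,215). The front hollows are at (193,267), (235,262) and (278,257). The jar is at (345,217), the tin at (372,185), the oiler at (348,263) and the bottle at (251,158). The scene view agrees. I'll zoom in to measure.

```bash
cat > h.py <<'E'
import numpy as np,cv2
from scipy.spatial.transform import Rotation as R
from plant import ctrl
np.set_printoptions(precision=4,suppress=True)
def cam(n,o=None):
    p=ctrl.camera_params(n)
    if n=="wrist":
        T=np.eye(4);T[:3,:3]=R.from_euler("xyz",o["orientation"],degrees=True).as_matrix();T[:3,3]=o["tool_pos"]
        return p,T@p["mount"]
    return p,p["cam_to_world"]
def pix2w(pT,u,v,z):
    p,T=pT
    d=T[:3,:3]@np.array([(u-p["cx"])/p["fx"],-(v-p["cy"])/p["fy"],-1])
    c=T[:3,3]; return c+d*(z-c[2])/d[2]
def w2pix(pT,X):
    p,T=pT
    q=T[:3,:3].T@(np.asarray(X)-T[:3,3]); return p["cx"]-p["fx"]*q[0]/q[2],p["cy"]+p["fy"]*q[1]/q[2]
E
python3 - <<'E'
from h import *
im=cv2.imread("pics/top0.png")
c=cv2.resize(im[140:300,150:400],None,fx=3.2,fy=3.2,interpolation=cv2.INTER_CUBIC)
c=cv2.convertScaleAbs(c,alpha=1.5,beta=15)
cv2.imwrite("pics/crop0.png",c)
t=cam("top")
for n,u,v,z in [("jar",345,214,.052),("tin",372,185,.012),("oiler",348,261,.06),("bottle",250,152,.077),("tub",186,221,.062),("burnerbase",273,216,.012),("FL",193,267,.01),("FM",235,262,.01),("FR",278,257,.01),("BM",231,221,.01)]:
    print(n,pix2w(t,u,v,z))
E
```

```text
jar [ 0.5329 -0.0406  0.052 ]
tin [ 0.6025 -0.1133  0.012 ]
oiler [ 0.4347 -0.0358  0.06  ]
bottle [0.6709 0.1482 0.077 ]
tub [0.5358 0.2863 0.062 ]
burnerbase [0.5463 0.1075 0.012 ]
FL [0.4473 0.2823 0.01  ]
FM [0.4525 0.1937 0.01  ]
FR [0.4575 0.1025 0.01  ]
BM [0.5412 0.1984 0.01  ]
```

View pics/crop0.png

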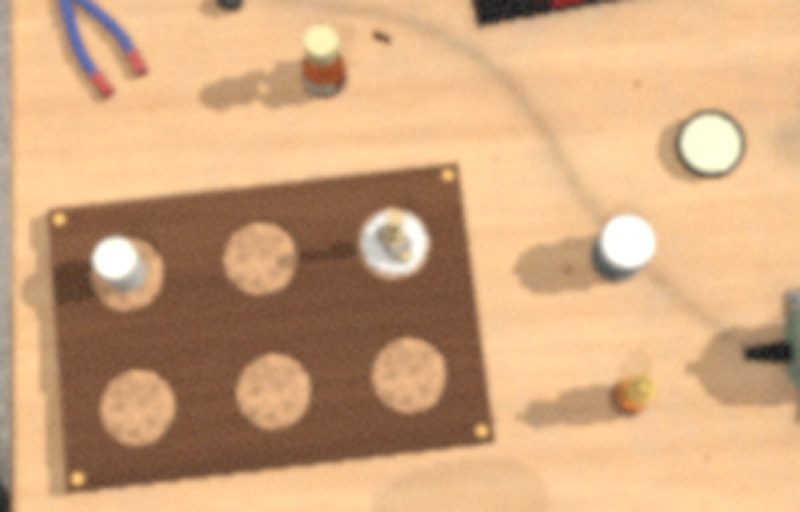

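View pics/wrist0.png

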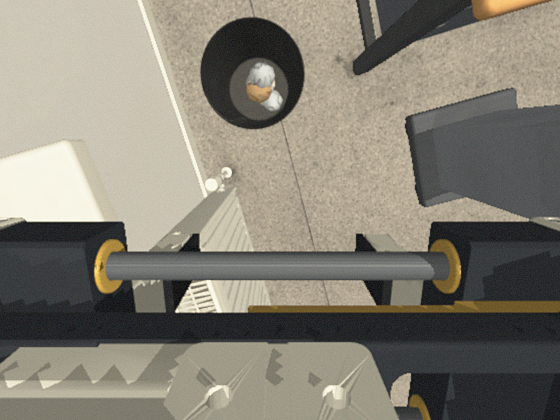

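The crop shows jar lid (628,243), tin (711,144), oiler (632,394), bottle cap (322,42), front hollows (138,407), (273,391), (409,375). The spacing comes out at 90 mm, which matches the stand. The wrist view is of the floor, so it doesn't help yet. Next I compute the stand frame and the first approach.

```bash
cat >> h.py <<'E'
def go(x,y,z,yaw,tilt=0):
    "z = TCP height; tilt = turn about tool y"
    o=ctrl.get_obs()
    A=R.from_euler("xyz",o["orientation"],degrees=True)
    B=R.from_euler("xyz",[180,0,yaw],degrees=True)*R.from_rotvec([0,tilt,0],degrees=True)
    print("delta",(A.inv().apply(np.array([x,y,z])-o["tool_pos"])*1000).round(1),"rot",(A.inv()*B).as_rotvec(degrees=True).round(1),"t",round(o["clock"],2),"tcp",o["tool_pos"],o["orientation"])
E
python3 - <<'E'
from h import *
t=cam("top")
f=lambda x,y,z:pix2w(t,150+(x+.5)/3.2-.5,140+(y+.5)/3.2-.5,z)
P={"FL":f(138,407,.01),"FM":f(273,391,.01),"FR":f(409,375,.01),"BM":f(260,258,.01)}
L=np.array([[-45,90],[-45,0],[-45,-90],[45,0]])/1000.
W=np.array([P[k][:2] for k in P])
c=W.mean(0);l=L.mean(0);th=np.arctan2(sum((L-l)[:,0]*(W-c)[:,1]-(L-l)[:,1]*(W-c)[:,0]),sum(((L-l)*(W-c)).ravel()))
Rm=np.array([[np.cos(th),-np.sin(th)],[np.sin(th),np.cos(th)]])
o=c-Rm@l
print("yaw",np.degrees(th),"org",o,"resid",W-(L@Rm.T+o));print("slots",L@Rm.T+o)
print("jar",f(628,243,.052),"tin",f(711,144,.012),"oil",f(632,394,.06),"bot",f(322,42,.077),"burner",f(394,243,.012))
print("box",pix2w(t,287,80,.1),pix2w(t,299,141,.08))
go(.533,-.04,.18,0)
E
```

```text
yaw 3.271740785513932 org [0.4977 0.196 ] resid [[-0.     -0.0004]
 [-0.      0.0004]
 [-0.0001  0.    ]
 [ 0.0001  0.    ]]
slots [[0.4477 0.2832]
 [0.4528 0.1934]
 [0.458  0.1035]
 [0.5427 0.1985]]
jar [ 0.5294 -0.0422  0.052 ] tin [ 0.6033 -0.113   0.012 ] oil [ 0.4313 -0.0338  0.06  ] bot [0.6692 0.1477 0.077 ] burner [0.5472 0.1079 0.012 ]
box [0.8177 0.0619 0.1   ] [0.6879 0.045  0.08  ]
delta [524.8 573.1  46.6] rot [  0.1   0.  -15.2] t 0.15 tcp [0.1772 0.6509 0.2258] [179.9273  -0.0069 -15.2352]
```

>>> apply_moves(deltas=[{"fingers": 87,"delta_pos": [262,287,0],"angular": [0,0,-8]},{"fingers": 87,"delta_pos": [262,287,0],"angular": [0,0,-8]},{"fingers": 87,"delta_pos": [262,287,0],"angular": [0,0,-8]},{"fingers": 87,"delta_pos": [262,287,0],"angular": [0,0,-8]},{"fingers": 87,"delta_pos": [525,573,46],"angular": [0,0,-15]},{"fingers": 87,"delta_pos": [525,573,46],"angular": [0,0,-15]},{"fingers": 87,"delta_pos": [525,573,46],"angular": [0,0,-15]},{"fingers": 87,"delta_pos": [525,573,46],"angular": [0,0,-15]},{"fingers": 87,"delta_pos": [525,573,46],"angular": [0,0,-15]},{"fingers": 87,"delta_pos": [525,573,46],"angular": [0,0,-15]}])

```text
clock: 1.15
tool_pos: [0.4061, 0.2057, 0.2028]
orientation: [-180.0, -0.0, -0.2]
force: [2.1, 0.5, -0.2]
opening: 0.0869
gripper_force: 0.0
```

```bash
python3 -c "
from h import *
go(.533,-.04,.18,0)"
```

```text
delta [127.7 245.3  22.7] rot [-0.  -0.  -0.2] t 1.15 tcp [0.4061 0.2057 0.2028] [-179.9664   -0.0228   -0.1959]
```

>>> apply_moves(deltas=[{"fingers": 87,"delta_pos": [125,240,22],"angular": [0,0,0]},{"fingers": 87,"delta_pos": [125,240,22],"angular": [0,0,0]},{"fingers": 87,"delta_pos": [125,240,22],"angular": [0,0,0]},{"fingers": 87,"delta_pos": [125,240,22],"angular": [0,0,0]},{"fingers": 87,"delta_pos": [125,240,22],"angular": [0,0,0]},{"fingers": 87,"delta_pos": [125,240,22],"angular": [0,0,0]},{"fingers": 87,"delta_pos": [125,240,22],"angular": [0,0,0]},{"fingers": 87,"delta_pos": [125,240,22],"angular": [0,0,0]},{"fingers": 87,"delta_pos": [125,240,22],"angular": [0,0,0]}])

```text
clock: 2.05
tool_pos: [0.5295, -0.0324, 0.1807]
orientation: [-180.0, 0.0, -0.2]
force: [-0.3, 0.5, 0.2]
opening: 0.0868
gripper_force: 0.0
```

```bash
python3 - <<'E'
from h import *
go(.531,-.041,.013,0)
o=ctrl.get_obs(); im=ctrl.snapshot("wrist"); cv2.imwrite("pics/w1.png",im[:,:,::-1])
c=cam("wrist",o)
for n,X in [("jar",[.531,-.041,.052]),("tin",[.603,-.113,.012]),("oil",[.432,-.034,.06]),("FR",[.458,.1035,.01]),("burner",[.547,.108,.012])]: print(n,w2pix(c,X))
E
```

```text
delta [  1.5   8.6 167.7] rot [-0.   0.  -0.2] t 2.05 tcp [ 0.5295 -0.0324  0.1807] [-179.9923    0.0069   -0.2045]
jar (np.float64(285.53057218561025), np.float64(198.02147147801634))
tin (np.float64(352.86402677862253), np.float64(123.17240492717941))
oil (np.float64(278.57180456988135), np.float64(292.41857017629235))
FR (np.float64(162.18320121099316), np.float64(250.69500773939768))
burner (np.float64(149.6535560549481), np.float64(176.2222947768049))
```

View pics/w1.png

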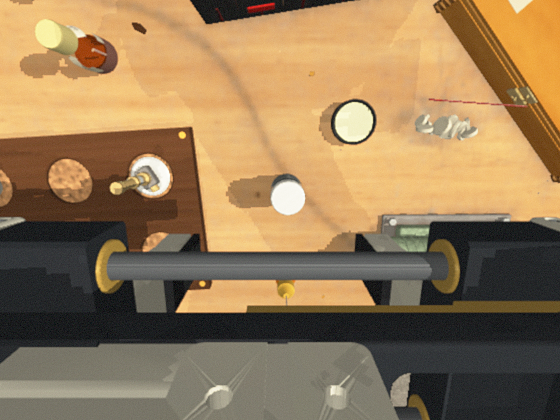

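The wrist view shows the jar lid at (288,196), the tin at (353,121) and the burner base at (149,176). All are within about 2 mm of prediction, so I'll pick the jar.

>>> apply_moves(deltas=[{"fingers": 87,"delta_pos": [3,10,60],"angular": [0,0,0]},{"fingers": 87,"delta_pos": [3,10,90],"angular": [0,0,0]},{"fingers": 87,"delta_pos": [3,10,130],"angular": [0,0,0]},{"fingers": 87,"delta_pos": [3,10,160],"angular": [0,0,0]},{"fingers": 87,"delta_pos": [3,10,167],"angular": [0,0,0]},{"fingers": 87,"delta_pos": [3,10,167],"angular": [0,0,0]},{"fingers": 25,"delta_pos": [3,10,167],"angular": [0,0,0]},{"fingers": 25,"delta_pos": [3,10,167],"angular": [0,0,0]},{"fingers": 25,"delta_pos": [3,10,167],"angular": [0,0,0]},{"fingers": 25,"delta_pos": [3,10,167],"angular": [0,0,0]}])

```text
clock: 3.1
tool_pos: [0.5334, -0.0428, 0.0147]
orientation: [-180.0, -0.1, -0.2]
force: [-0.3, 0.4, -0.1]
opening: 0.0604
gripper_force: 0.0
```

>>> apply_moves(deltas=[{"fingers": 25,"delta_pos": [0,0,0],"angular": [0,0,0]},{"fingers": 25,"delta_pos": [0,0,0],"angular": [0,0,0]},{"fingers": 25,"delta_pos": [0,0,0],"angular": [0,0,0]},{"fingers": 25,"delta_pos": [0,0,0],"angular": [0,0,0]}])

```text
clock: 3.5
tool_pos: [0.5328, -0.043, 0.0138]
orientation: [180.0, 0.0, -0.2]
force: [-0.3, -0.0, 1.6]
opening: 0.0352
gripper_force: 30.0
```

>>> apply_moves(deltas=[{"fingers": 25,"delta_pos": [0,0,-45],"angular": [0,0,0]},{"fingers": 25,"delta_pos": [0,0,-90],"angular": [0,0,0]},{"fingers": 25,"delta_pos": [-40,-30,-90],"angular": [0,0,-2]},{"fingers": 25,"delta_pos": [-75,-60,-90],"angular": [0,0,-3.5]},{"fingers": 25,"delta_pos": [-75,-100,-90],"angular": [0,0,-3.5]},{"fingers": 25,"delta_pos": [-75,-130,-80],"angular": [0,0,-3.5]},{"fingers": 25,"delta_pos": [-75,-146,-50],"angular": [0,0,-3.5]},{"fingers": 25,"delta_pos": [-75,-146,-40],"angular": [0,0,-3.5]},{"fingers": 25,"delta_pos": [-75,-146,-40],"angular": [0,0,-3.5]},{"fingers": 25,"delta_pos": [-75,-146,-40],"angular": [0,0,-3.5]}])

```text
clock: 4.5
tool_pos: [0.4584, 0.1028, 0.0539]
orientation: [180.0, 0.0, 3.3]
force: [-0.2, 0.2, -0.6]
opening: 0.035
gripper_force: 30.0
```

```bash
python3 - <<'E'
from h import *
go(.458,.1035,.024,3.3)
o=ctrl.get_obs();print(o["opening"],o["gripper_force"],o["force"])
im=ctrl.snapshot("top")[:,:,::-1]
cv2.imwrite("pics/t1.png",cv2.resize(im[140:310,150:400],None,fx=3.2,fy=3.2,interpolation=cv2.INTER_CUBIC))
E
```

```text
delta [-0.3 -0.7 29.9] rot [ 0.  0. -0.] t 4.5 tcp [0.4584 0.1028 0.0539] [179.9633   0.0353   3.2577]
0.03504104422411076 29.999937757384032 [-0.1774  0.2492 -0.6087]
```

>>> apply_moves(deltas=[{"fingers": 25,"delta_pos": [0,-1,18],"angular": [0,0,0]},{"fingers": 25,"delta_pos": [0,-1,25],"angular": [0,0,0]},{"fingers": 25,"delta_pos": [0,-1,29],"angular": [0,0,0]},{"fingers": 25,"delta_pos": [0,-1,30],"angular": [0,0,0]},{"fingers": 25,"delta_pos": [0,-1,30],"angular": [0,0,0]},{"fingers": 25,"delta_pos": [0,-1,30],"angular": [0,0,0]}])

```text
clock: 5.15
tool_pos: [0.4586, 0.1045, 0.0242]
orientation: [-180.0, -0.0, 3.3]
force: [0.0, 0.2, -1.2]
opening: 0.0353
gripper_force: 30.0
```

>>> apply_moves(deltas=[{"fingers": 60,"delta_pos": [0,0,0],"angular": [0,0,0]},{"fingers": 60,"delta_pos": [0,0,0],"angular": [0,0,0]},{"fingers": 60,"delta_pos": [0,0,0],"angular": [0,0,0]},{"fingers": 60,"delta_pos": [0,0,0],"angular": [0,0,0]},{"fingers": 60,"delta_pos": [0,0,-20],"angular": [0,0,0]},{"fingers": 60,"delta_pos": [0,0,-50],"angular": [0,0,0]},{"fingers": 80,"delta_pos": [0,0,-100],"angular": [0,0,0]},{"fingers": 87,"delta_pos": [0,0,-150],"angular": [0,0,0]},{"fingers": 87,"delta_pos": [0,0,-180],"angular": [0,0,0]},{"fingers": 87,"delta_pos": [0,0,-180],"angular": [0,0,0]}])

```text
clock: 6.15
tool_pos: [0.4607, 0.1056, 0.2088]
orientation: [-179.8, -0.5, 3.3]
force: [-0.4, -0.3, -0.4]
opening: 0.0847
gripper_force: 0.0
```

```bash
python3 - <<'E'
from h import *
go(.669,.148,.2,-90)
o=ctrl.get_obs(); im=ctrl.snapshot("wrist"); cv2.imwrite("pics/w2.png",im[:,:,::-1])
c=cam("wrist",o)
for n,X in [("jar",[.458,.1035,.062]),("FM",[.4528,.1934,.01]),("bottle",[.669,.148,.077])]: print(n,w2pix(c,X))
E
```

```text
delta [210.3 -30.3  10.6] rot [-0.5 -0.2 93.3] t 6.15 tcp [0.4607 0.1056 0.2088] [-179.7795   -0.4626    3.3111]
jar (np.float64(279.13843828580343), np.float64(199.3671169595836))
FM (np.float64(205.22702062487627), np.float64(190.01827844762016))
bottle (np.float64(241.24308432193968), np.float64(-47.08630581556429))
```

View pics/w2.png

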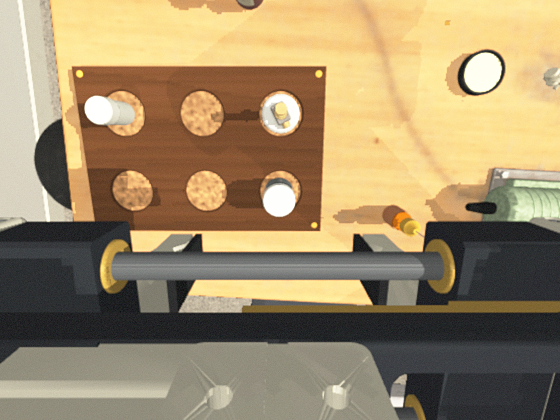

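The jar lid sits at (279,199), exactly as predicted, so it is in its hollow. The middle hollow is at (207,190), as predicted. Next is the bottle.

>>> apply_moves(deltas=[{"fingers": 87,"delta_pos": [40,-5,0],"angular": [0,0,8]},{"fingers": 87,"delta_pos": [80,-10,0],"angular": [0,0,16]},{"fingers": 87,"delta_pos": [120,-20,0],"angular": [0,0,24]},{"fingers": 87,"delta_pos": [160,-30,0],"angular": [0,0,32]},{"fingers": 87,"delta_pos": [200,-30,0],"angular": [0,0,40]},{"fingers": 87,"delta_pos": [210,-30,0],"angular": [0,0,48]},{"fingers": 87,"delta_pos": [210,-30,0],"angular": [0,0,56]},{"fingers": 87,"delta_pos": [210,-30,0],"angular": [0,0,64]},{"fingers": 87,"delta_pos": [210,-30,0],"angular": [0,0,72]},{"fingers": 87,"delta_pos": [210,-30,0],"angular": [0,0,80]}])

```text
clock: 7.2
tool_pos: [0.6656, 0.146, 0.2017]
orientation: [179.8, -0.0, -77.1]
force: [-0.8, -0.8, -0.7]
opening: 0.0872
gripper_force: 0.0
```

>>> apply_moves(deltas=[{"fingers": 87,"delta_pos": [0,0,0],"angular": [0,0,8]},{"fingers": 87,"delta_pos": [0,0,0],"angular": [0,0,13]},{"fingers": 87,"delta_pos": [0,0,0],"angular": [0,0,13]},{"fingers": 87,"delta_pos": [0,0,0],"angular": [0,0,13]},{"fingers": 87,"delta_pos": [0,0,0],"angular": [0,0,13]}])

```text
clock: 7.7
tool_pos: [0.6661, 0.1462, 0.2031]
orientation: [180.0, -0.0, -89.6]
force: [-0.0, 0.4, 0.1]
opening: 0.087
gripper_force: 0.0
```

```bash
python3 - <<'E'
from h import *
go(.669,.148,.019,-90)
o=ctrl.get_obs(); im=ctrl.snapshot("wrist"); cv2.imwrite("pics/w3.png",im[:,:,::-1])
c=cam("wrist",o)
for n,X in [("bottle",[.669,.148,.077]),("base",[.669,.148,.0])]: print(n,w2pix(c,X))
for d in ([.01,0,0],[0,.01,0]): print(np.array(w2pix(c,np.array([.669,.148,.077])+d))-w2pix(c,[.669,.148,.077]))
E
```

```text
delta [ -1.8  -3.1 184.1] rot [ 0.  -0.   0.4] t 7.7 tcp [0.6661 0.1462 0.2031] [179.9522  -0.0224 -89.6138]
bottle (np.float64(274.52027490749623), np.float64(201.66764335425583))
base (np.float64(274.9646003586949), np.float64(187.3218309674036))
[-10.1976  -0.0782]
[-0.0614  9.8434]
```

View pics/w3.png

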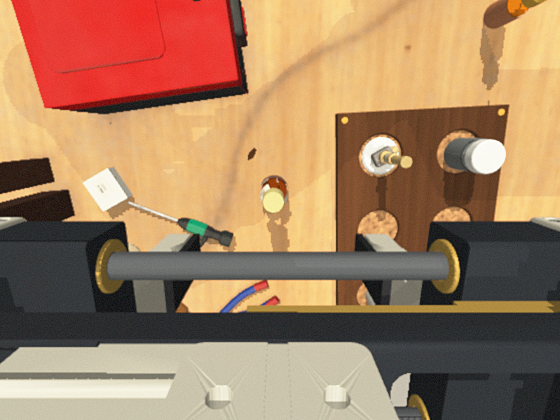

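The bottle cap is at (274,202), as predicted, and nothing is in the way. Descending.

>>> apply_moves(deltas=[{"fingers": 87,"delta_pos": [-2,-3,50],"angular": [0,0,0]},{"fingers": 87,"delta_pos": [-2,-3,100],"angular": [0,0,0]},{"fingers": 87,"delta_pos": [-2,-3,145],"angular": [0,0,0]},{"fingers": 87,"delta_pos": [-2,-3,175],"angular": [0,0,0]},{"fingers": 87,"delta_pos": [-2,-3,184],"angular": [0,0,0]},{"fingers": 87,"delta_pos": [-2,-3,184],"angular": [0,0,0]},{"fingers": 25,"delta_pos": [-2,-3,184],"angular": [0,0,0]},{"fingers": 25,"delta_pos": [-2,-3,184],"angular": [0,0,0]},{"fingers": 25,"delta_pos": [-2,-3,184],"angular": [0,0,0]},{"fingers": 25,"delta_pos": [-2,-3,184],"angular": [0,0,0]}])

```text
clock: 8.75
tool_pos: [0.6698, 0.1486, 0.0211]
orientation: [-179.9, 0.1, -89.7]
force: [-0.7, -0.8, 0.4]
opening: 0.0605
gripper_force: 0.0
```

>>> apply_moves(deltas=[{"fingers": 25,"delta_pos": [0,0,0],"angular": [0,0,0]},{"fingers": 25,"delta_pos": [0,0,0],"angular": [0,0,0]},{"fingers": 25,"delta_pos": [0,0,0],"angular": [0,0,0]},{"fingers": 25,"delta_pos": [0,0,0],"angular": [0,0,0]},{"fingers": 25,"delta_pos": [0,0,0],"angular": [0,0,0]}])

```text
clock: 9.25
tool_pos: [0.6693, 0.1483, 0.0197]
orientation: [-180.0, -0.0, -89.7]
force: [-0.3, -0.1, 0.3]
opening: 0.0323
gripper_force: 30.0
```

```bash
python3 - <<'E'
from h import *
print(ctrl.get_obs()["opening"])
go(.4477,.2832,.2,3.3)
E
```

```text
0.03233622586760166
delta [-135.9  221.  -180.3] rot [  0.  -0. -93.] t 9.25 tcp [0.6693 0.1483 0.0197] [-179.9999   -0.0023  -89.7282]
```

>>> apply_moves(deltas=[{"fingers": 25,"delta_pos": [0,0,-50],"angular": [0,0,0]},{"fingers": 25,"delta_pos": [0,0,-100],"angular": [0,0,0]},{"fingers": 25,"delta_pos": [0,0,-150],"angular": [0,0,-8]},{"fingers": 25,"delta_pos": [-25,40,-150],"angular": [0,0,-16]},{"fingers": 25,"delta_pos": [-50,80,-150],"angular": [0,0,-24]},{"fingers": 25,"delta_pos": [-75,120,-150],"angular": [0,0,-32]},{"fingers": 25,"delta_pos": [-100,160,-150],"angular": [0,0,-40]},{"fingers": 25,"delta_pos": [-120,195,-150],"angular": [0,0,-48]},{"fingers": 25,"delta_pos": [-136,221,-150],"angular": [0,0,-56]},{"fingers": 25,"delta_pos": [-136,221,-150],"angular": [0,0,-64]}])

```text
clock: 10.25
tool_pos: [0.4449, 0.2846, 0.1701]
orientation: [-180.0, 0.0, -25.2]
force: [0.7, 0.4, -0.8]
opening: 0.0318
gripper_force: 30.0
```

>>> apply_moves(deltas=[{"fingers": 25,"delta_pos": [0,0,0],"angular": [0,0,-8]},{"fingers": 25,"delta_pos": [0,0,0],"angular": [0,0,-16]},{"fingers": 25,"delta_pos": [0,0,0],"angular": [0,0,-24]},{"fingers": 25,"delta_pos": [0,0,0],"angular": [0,0,-29]},{"fingers": 25,"delta_pos": [0,0,40],"angular": [0,0,-29]},{"fingers": 25,"delta_pos": [0,0,80],"angular": [0,0,-29]},{"fingers": 25,"delta_pos": [0,0,100],"angular": [0,0,-29]},{"fingers": 25,"delta_pos": [0,0,100],"angular": [0,0,-29]},{"fingers": 25,"delta_pos": [0,0,100],"angular": [0,0,-29]}])

```text
clock: 11.15
tool_pos: [0.4479, 0.2834, 0.0701]
orientation: [180.0, 0.0, 3.3]
force: [0.6, -0.2, -0.8]
opening: 0.0324
gripper_force: 30.0
```

```bash
python3 - <<'E'
from h import *
print(ctrl.get_obs()["opening"])
go(.4477,.2832,.0297,3.3)
E
```

```text
0.0323673739245402
delta [-0.2  0.2 40.4] rot [ 0.  0. -0.] t 11.15 tcp [0.4479 0.2834 0.0701] [179.9686   0.0005   3.2889]
```

>>> apply_moves(deltas=[{"fingers": 25,"delta_pos": [0,0,25],"angular": [0,0,0]},{"fingers": 25,"delta_pos": [0,0,35],"angular": [0,0,0]},{"fingers": 25,"delta_pos": [0,0,39],"angular": [0,0,0]},{"fingers": 25,"delta_pos": [0,0,40],"angular": [0,0,0]},{"fingers": 25,"delta_pos": [0,0,40],"angular": [0,0,0]},{"fingers": 25,"delta_pos": [0,0,40],"angular": [0,0,0]}])

```text
clock: 11.75
tool_pos: [0.448, 0.2837, 0.0305]
orientation: [-180.0, -0.1, 3.3]
force: [0.1, 0.3, -1.1]
opening: 0.0319
gripper_force: 30.0
```

>>> apply_moves(deltas=[{"fingers": 60,"delta_pos": [0,0,0],"angular": [0,0,0]},{"fingers": 60,"delta_pos": [0,0,0],"angular": [0,0,0]},{"fingers": 60,"delta_pos": [0,0,0],"angular": [0,0,0]},{"fingers": 60,"delta_pos": [0,0,0],"angular": [0,0,0]},{"fingers": 60,"delta_pos": [0,0,-20],"angular": [0,0,0]},{"fingers": 60,"delta_pos": [0,0,-50],"angular": [0,0,0]},{"fingers": 70,"delta_pos": [0,0,-100],"angular": [0,0,0]},{"fingers": 70,"delta_pos": [0,0,-150],"angular": [0,0,0]},{"fingers": 70,"delta_pos": [0,0,-180],"angular": [0,0,0]},{"fingers": 70,"delta_pos": [0,0,-180],"angular": [0,0,0]}])

```text
clock: 12.75
tool_pos: [0.4496, 0.2851, 0.215]
orientation: [-179.7, -0.4, 3.3]
force: [-1.1, 0.1, -1.2]
opening: 0.07
gripper_force: 0.0
```

```bash
python3 - <<'E'
from h import *
go(.432,-.034,.2,3.3)
o=ctrl.get_obs(); im=ctrl.snapshot("wrist"); cv2.imwrite("pics/w4.png",im[:,:,::-1])
c=cam("wrist",o)
for n,X in [("bottle",[.4477,.2832,.087]),("jar",[.458,.1035,.062])]: print(n,w2pix(c,X))
E
```

```text
delta [-36.1 317.6  12.9] rot [-0.3 -0.4  0. ] t 12.75 tcp [0.4496 0.2851 0.215 ] [-179.6543   -0.3864    3.3078]
bottle (np.float64(279.3386865576288), np.float64(202.47050327029757))
jar (np.float64(448.04217320464966), np.float64(197.69325836408402))
```

View pics/w4.png

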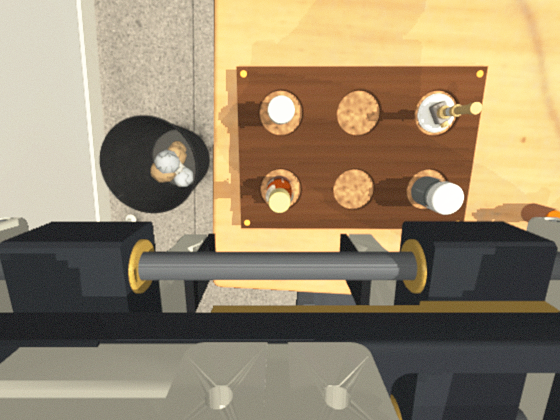

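The bottle cap is at (279,202), as predicted, and it stands upright in its hollow. Next is the oiler.

>>> apply_moves(deltas=[{"fingers": 70,"delta_pos": [-36,50,0],"angular": [0,0,0]},{"fingers": 70,"delta_pos": [-36,100,0],"angular": [0,0,0]},{"fingers": 70,"delta_pos": [-36,150,0],"angular": [0,0,0]},{"fingers": 70,"delta_pos": [-36,200,0],"angular": [0,0,0]},{"fingers": 70,"delta_pos": [-36,250,0],"angular": [0,0,0]},{"fingers": 70,"delta_pos": [-36,290,5],"angular": [0,0,0]},{"fingers": 70,"delta_pos": [-36,317,13],"angular": [0,0,0]},{"fingers": 70,"delta_pos": [-36,317,13],"angular": [0,0,0]},{"fingers": 70,"delta_pos": [-36,317,13],"angular": [0,0,0]},{"fingers": 70,"delta_pos": [-36,317,13],"angular": [0,0,0]}])

```text
clock: 13.8
tool_pos: [0.4297, -0.0348, 0.1964]
orientation: [180.0, 0.0, 3.3]
force: [-0.6, -0.2, -0.5]
opening: 0.0698
gripper_force: 0.0
```

```bash
python3 - <<'E'
from h import *
go(.432,-.034,.2,3.3)
o=ctrl.get_obs(); im=ctrl.snapshot("wrist"); cv2.imwrite("pics/w5.png",im[:,:,::-1])
c=cam("wrist",o)
for z in (0,.06,.07,.092):print(z,w2pix(c,[.432,-.034,z]))
for d in ([.01,0,0],[0,.01,0]): print(np.array(w2pix(c,np.array([.432,-.034,.07])+d))-w2pix(c,[.432,-.034,.07]))
E
```

```text
delta [ 2.4 -0.6 -3.7] rot [ 0.  0. -0.] t 13.8 tcp [ 0.4297 -0.0348  0.1964] [179.9937   0.0394   3.2903]
0 (np.float64(276.2578598834848), np.float64(184.9288895375277))
0.06 (np.float64(276.1166872019058), np.float64(195.44290455732155))
0.07 (np.float64(276.08768487212467), np.float64(197.6028899561735))
0.092 (np.float64(276.01655908509804), np.float64(202.90007341071217))
[  0.5977 -10.0433]
[-10.207   -0.5865]
```

View pics/w5.png

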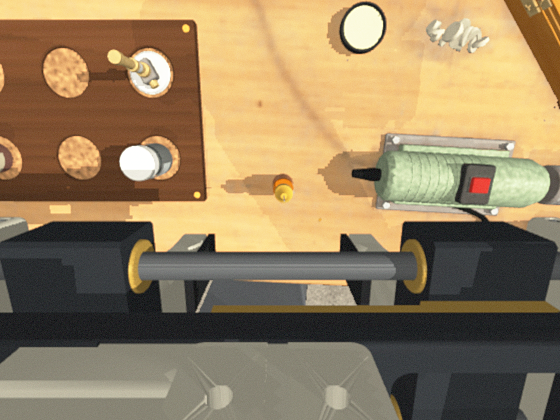

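The oiler is at about (284,193), offset to the right of prediction, so I'll measure its cap by colour. The drill stays clear to the right.

```bash
python3 - <<'E'
from h import *
im=cv2.imread("pics/w5.png"); 
cv2.imwrite("pics/c5.png",cv2.resize(im[160:220,250:320],None,fx=8,fy=8,interpolation=cv2.INTER_CUBIC))
E
```

```text
(no output)
```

View pics/c5.png

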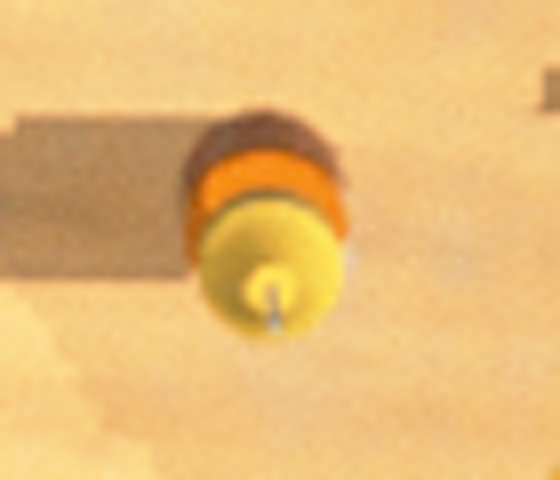

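The needle tip is at (284.2,201) and the base agrees, so the oiler is at (0.434,-0.0415). To keep the needle clear of the palm, I'll tilt 12° and grip 47 mm up.

```bash
python3 -c "
from h import *
go(.4297,-.0417,.0284,3.3,-12)"
```

```text
delta [ -0.5   7.2 168.1] rot [  0. -12.   0.] t 13.85 tcp [ 0.4298 -0.0345  0.1965] [-179.9998    0.0193    3.3304]
```

>>> apply_moves(deltas=[{"fingers": 60,"delta_pos": [0,7,0],"angular": [0,-7,0]},{"fingers": 60,"delta_pos": [0,7,10],"angular": [0,-12,0]},{"fingers": 60,"delta_pos": [0,7,50],"angular": [0,-12,0]},{"fingers": 60,"delta_pos": [0,7,90],"angular": [0,-12,0]},{"fingers": 60,"delta_pos": [0,7,125],"angular": [0,-12,0]},{"fingers": 60,"delta_pos": [0,7,140],"angular": [0,-12,0]},{"fingers": 60,"delta_pos": [0,7,140],"angular": [0,-12,0]},{"fingers": 60,"delta_pos": [0,7,140],"angular": [0,-12,0]}])

```text
clock: 14.65
tool_pos: [0.4307, -0.0415, 0.0571]
orientation: [180.0, 12.0, 3.4]
force: [-0.4, 0.1, 0.6]
opening: 0.0601
gripper_force: 0.0
```

```bash
python3 -c "
from h import *
go(.4297,-.0417,.0284,3.3,-12)"
```

```text
delta [ 5.   0.1 28.3] rot [0.  0.  0.1] t 14.65 tcp [ 0.4307 -0.0415  0.0571] [179.9794  12.0018   3.3693]
```

>>> apply_moves(deltas=[{"fingers": 60,"delta_pos": [3,0,15],"angular": [0,0,0]},{"fingers": 60,"delta_pos": [5,0,25],"angular": [0,0,0]},{"fingers": 60,"delta_pos": [5,0,28],"angular": [0,0,0]},{"fingers": 60,"delta_pos": [5,0,28],"angular": [0,0,0]}])

```text
clock: 15.05
tool_pos: [0.4292, -0.0422, 0.0286]
orientation: [180.0, 12.0, 3.3]
force: [-0.3, 0.2, 0.8]
opening: 0.0602
gripper_force: 0.0
```

>>> apply_moves(deltas=[{"fingers": 15,"delta_pos": [0,0,0],"angular": [0,0,0]},{"fingers": 15,"delta_pos": [0,0,0],"angular": [0,0,0]},{"fingers": 15,"delta_pos": [0,0,0],"angular": [0,0,0]},{"fingers": 15,"delta_pos": [0,0,0],"angular": [0,0,0]},{"fingers": 15,"delta_pos": [0,0,0],"angular": [0,0,0]},{"fingers": 15,"delta_pos": [0,0,0],"angular": [0,0,0]}])

```text
clock: 15.65
tool_pos: [0.4293, -0.0423, 0.0283]
orientation: [180.0, 12.0, 3.3]
force: [0.1, -0.3, 0.1]
opening: 0.0239
gripper_force: 29.9
```

```bash
python3 -c "
from h import *
go(.4528-.004,.1934,.0384,3.3,-12)"
```

```text
delta [  30.1 -234.2  -16.7] rot [-0. -0. -0.] t 15.65 tcp [ 0.4293 -0.0423  0.0283] [179.9984  11.9942   3.2703]
```

>>> apply_moves(deltas=[{"fingers": 15,"delta_pos": [-9,0,-40],"angular": [0,0,0]},{"fingers": 15,"delta_pos": [-18,0,-85],"angular": [0,0,0]},{"fingers": 15,"delta_pos": [-23,0,-115],"angular": [0,0,0]},{"fingers": 15,"delta_pos": [-10,-45,-120],"angular": [0,0,0]},{"fingers": 15,"delta_pos": [7,-90,-125],"angular": [0,0,0]},{"fingers": 15,"delta_pos": [7,-135,-125],"angular": [0,0,0]},{"fingers": 15,"delta_pos": [7,-180,-125],"angular": [0,0,0]},{"fingers": 15,"delta_pos": [7,-215,-125],"angular": [0,0,0]},{"fingers": 15,"delta_pos": [7,-234,-125],"angular": [0,0,0]},{"fingers": 15,"delta_pos": [7,-234,-125],"angular": [0,0,0]}])

```text
clock: 16.65
tool_pos: [0.4485, 0.1951, 0.1489]
orientation: [-180.0, 12.0, 3.4]
force: [0.9, -0.6, -0.4]
opening: 0.0241
gripper_force: 29.9
```

>>> apply_moves(deltas=[{"fingers": 15,"delta_pos": [8,0,35],"angular": [0,0,0]},{"fingers": 15,"delta_pos": [15,0,69],"angular": [0,0,0]},{"fingers": 15,"delta_pos": [15,0,69],"angular": [0,0,0]},{"fingers": 15,"delta_pos": [15,0,69],"angular": [0,0,0]},{"fingers": 15,"delta_pos": [15,0,69],"angular": [0,0,0]}])

```text
clock: 17.15
tool_pos: [0.4501, 0.1932, 0.0801]
orientation: [-180.0, 11.9, 3.3]
force: [0.4, -0.4, 0.3]
opening: 0.0237
gripper_force: 29.9
```

```bash
python3 - <<'E'
from h import *
go(.4528-.004,.1934,.0384,3.3,-12)
print(ctrl.get_obs()["opening"])
im=ctrl.snapshot("scene")[:,:,::-1]
cv2.imwrite("pics/s2.png",cv2.resize(im[170:320,170:420],None,fx=3.2,fy=3.2,interpolation=cv2.INTER_CUBIC))
E
```

```text
delta [ 7.3 -0.2 41.1] rot [-0.1 -0.1 -0. ] t 17.15 tcp [0.4501 0.1932 0.0801] [-179.9511   11.8837    3.2677]
0.02368711449004283
```

View pics/s2.png

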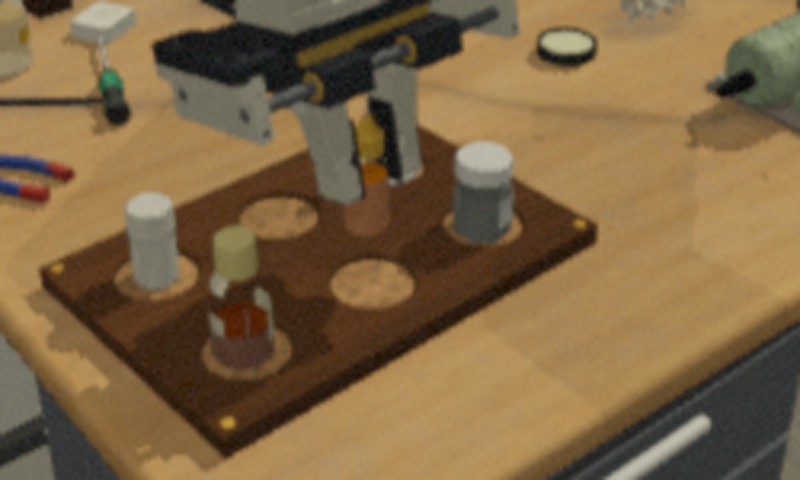

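The view shows the oiler at (367,190) held upright over the middle hollow. The jar at (483,195) and bottle at (243,310) are seated. Lowering.

>>> apply_moves(deltas=[{"fingers": 15,"delta_pos": [4,0,25],"angular": [0,0,0]},{"fingers": 15,"delta_pos": [6,0,35],"angular": [0,0,0]},{"fingers": 15,"delta_pos": [7,0,40],"angular": [0,0,0]},{"fingers": 15,"delta_pos": [7,0,41],"angular": [0,0,0]},{"fingers": 15,"delta_pos": [7,0,41],"angular": [0,0,0]},{"fingers": 15,"delta_pos": [7,0,41],"angular": [0,0,0]}])

```text
clock: 17.8
tool_pos: [0.4478, 0.1933, 0.0381]
orientation: [-180.0, 11.9, 3.3]
force: [-2.2, 0.3, 6.4]
opening: 0.0233
gripper_force: 30.0
```

>>> apply_moves(deltas=[{"fingers": 50,"delta_pos": [0,0,0],"angular": [0,0,0]},{"fingers": 50,"delta_pos": [0,0,0],"angular": [0,0,0]},{"fingers": 50,"delta_pos": [0,0,0],"angular": [0,0,0]},{"fingers": 50,"delta_pos": [-4,0,-20],"angular": [0,0,0]},{"fingers": 50,"delta_pos": [-10,0,-50],"angular": [0,0,0]},{"fingers": 50,"delta_pos": [-21,0,-98],"angular": [0,0,0]},{"fingers": 50,"delta_pos": [-31,0,-147],"angular": [0,0,0]},{"fingers": 50,"delta_pos": [-31,0,-147],"angular": [0,12,0]},{"fingers": 60,"delta_pos": [-31,0,-147],"angular": [0,12,0]},{"fingers": 60,"delta_pos": [-31,0,-147],"angular": [0,12,0]}])

```text
clock: 18.8
tool_pos: [0.4461, 0.1927, 0.1882]
orientation: [-179.9, -0.1, 3.4]
force: [0.4, -0.3, -0.7]
opening: 0.0582
gripper_force: 0.0
```

```bash
python3 - <<'E'
from h import *
go(.603,-.113,.18,3.3)
E
```

```text
delta [138.7 314.3   8. ] rot [-0.1 -0.1  0.1] t 18.8 tcp [0.4461 0.1927 0.1882] [-179.9149   -0.143     3.3504]
```

>>> apply_moves(deltas=[{"fingers": 65,"delta_pos": [20,45,0],"angular": [0,0,0]},{"fingers": 65,"delta_pos": [40,90,0],"angular": [0,0,0]},{"fingers": 65,"delta_pos": [60,135,0],"angular": [0,0,0]},{"fingers": 65,"delta_pos": [80,180,0],"angular": [0,0,0]},{"fingers": 65,"delta_pos": [100,225,0],"angular": [0,0,0]},{"fingers": 65,"delta_pos": [120,270,0],"angular": [0,0,0]},{"fingers": 65,"delta_pos": [139,314,8],"angular": [0,0,0]},{"fingers": 65,"delta_pos": [139,314,8],"angular": [0,0,0]},{"fingers": 65,"delta_pos": [139,314,8],"angular": [0,0,0]},{"fingers": 65,"delta_pos": [139,314,8],"angular": [0,0,0]}])

```text
clock: 19.8
tool_pos: [0.6041, -0.1122, 0.1786]
orientation: [-180.0, 0.1, 3.3]
force: [-0.2, 1.3, 0.4]
opening: 0.065
gripper_force: 0.0
```

```bash
python3 - <<'E'
from h import *
o=ctrl.get_obs(); im=ctrl.snapshot("wrist")[:,:,::-1]; cv2.imwrite("pics/w6.png",im)
c=cam("wrist",o)
print(w2pix(c,[.603,-.113,.012]))
g=cv2.cvtColor(im,cv2.COLOR_BGR2GRAY)
for u0 in cv2.HoughCircles(cv2.medianBlur(g[:225],3),cv2.HOUGH_GRADIENT,1.5,30,param1=120,param2=25,minRadius=15,maxRadius=30)[0][:5]: print(u0,pix2w(c,u0[0],u0[1],.012))
go(.603,-.113,.0035,3.3)
E
```

```text
(np.float64(277.49425564735384), np.float64(192.61443623607224))
[278.25 191.25  18.3 ] [ 0.6046 -0.1137  0.012 ]
[393.75  84.75  22.35] [ 0.7219 -0.2247  0.012 ]
[434.25  77.25  20.7 ] [ 0.7314 -0.2646  0.012 ]
[545.25  96.75  20.85] [ 0.7196 -0.3821  0.012 ]
[102.75 200.25  19.05] [0.5829 0.0817 0.012 ]
delta [ -1.1   1.3 175.5] rot [-0.  0.  0.] t 19.85 tcp [ 0.6041 -0.1117  0.179 ] [-179.9808    0.0447    3.3189]
```

View pics/w6.png

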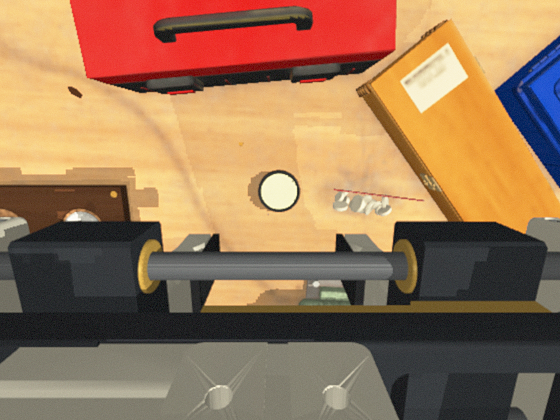

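The tin is at (278,191), so (0.6045,-0.1137). The wire figure starts about 63 mm to its right, outside the fingers at 60 mm opening.

>>> apply_moves(deltas=[{"fingers": 60,"delta_pos": [0,2,50],"angular": [0,0,0]},{"fingers": 60,"delta_pos": [0,2,100],"angular": [0,0,0]},{"fingers": 60,"delta_pos": [0,2,140],"angular": [0,0,0]},{"fingers": 60,"delta_pos": [0,2,165],"angular": [0,0,0]},{"fingers": 60,"delta_pos": [0,2,173],"angular": [0,0,0]},{"fingers": 60,"delta_pos": [0,2,175],"angular": [0,0,0]},{"fingers": 60,"delta_pos": [0,2,175],"angular": [0,0,0]},{"fingers": 60,"delta_pos": [0,2,175],"angular": [0,0,0]}])

```text
clock: 20.65
tool_pos: [0.61, -0.108, 0.0083]
orientation: [-179.8, -0.6, 3.6]
force: [1.1, 29.0, 16.9]
opening: 0.0596
gripper_force: 15.5
```

>>> apply_moves(deltas=[{"fingers": 38,"delta_pos": [0,0,0],"angular": [0,0,0]},{"fingers": 38,"delta_pos": [0,0,0],"angular": [0,0,0]},{"fingers": 38,"delta_pos": [0,0,0],"angular": [0,0,0]},{"fingers": 38,"delta_pos": [0,0,0],"angular": [0,0,0]},{"fingers": 38,"delta_pos": [0,0,0],"angular": [0,0,0]}])

```text
clock: 21.15
tool_pos: [0.6061, -0.1128, 0.006]
orientation: [-180.0, -0.2, 3.4]
force: [-0.2, 6.3, 9.1]
opening: 0.0458
gripper_force: 32.9
```

```bash
python3 -c "
from h import *
go(.4585,.104,.1,3.3);print(ctrl.get_obs()['opening'],ctrl.get_obs()['gripper_force'])"
```

```text
delta [-134.1 -225.2  -94.4] rot [-0.  -0.2  0.1] t 21.15 tcp [ 0.6061 -0.1128  0.006 ] [-179.9838   -0.2081    3.3995]
0.04581003135891535 32.93884623795748
```

>>> apply_moves(deltas=[{"fingers": 38,"delta_pos": [0,0,-5],"angular": [0,0,0]},{"fingers": 38,"delta_pos": [0,0,-20],"angular": [0,0,0]},{"fingers": 38,"delta_pos": [0,0,-50],"angular": [0,0,0]},{"fingers": 38,"delta_pos": [0,0,-90],"angular": [0,0,0]},{"fingers": 38,"delta_pos": [0,0,-120],"angular": [0,0,0]},{"fingers": 38,"delta_pos": [0,0,-120],"angular": [0,0,0]},{"fingers": 38,"delta_pos": [0,0,-120],"angular": [0,0,0]}])

```text
clock: 21.85
tool_pos: [0.604, -0.1141, 0.1248]
orientation: [-180.0, -0.0, 3.3]
force: [-0.3, 0.4, -0.8]
opening: 0.0458
gripper_force: 30.0
```

```bash
python3 - <<'E'
from h import *
o=ctrl.get_obs();print(o["opening"],o["gripper_force"],o["force"],o["tool_pos"],o["orientation"])
s=ctrl.snapshot("scene")[:,:,::-1]; w=ctrl.snapshot("wrist")[:,:,::-1]; t=ctrl.snapshot("top")[:,:,::-1]
cv2.imwrite("pics/s3.png",s);cv2.imwrite("pics/w7.png",w);cv2.imwrite("pics/t3.png",t)
X=o["tool_pos"]; u,v=map(int,w2pix(cam("scene"),X)); print("scene tcp",u,v)
v=max(v,60);a=cv2.resize(s[v-60:v+40,u-67:u+66],(400,300),interpolation=cv2.INTER_CUBIC)
b=cv2.resize(s[170:320,190:390],(400,300),interpolation=cv2.INTER_CUBIC)
d=cv2.resize(w[:300],(400,300)); e=cv2.resize(t[140:300,150:400],(400,300),interpolation=cv2.INTER_CUBIC)
cv2.imwrite("pics/m1.png",np.vstack([np.hstack([a,b]),np.hstack([d,e])]))
E
```

```text
0.04578288069618137 29.99986320734024 [-0.2882  0.3709 -0.7601] [ 0.604  -0.1141  0.1248] [-179.9756   -0.0481    3.2758]
scene tcp 349 139
```

View pics/m1.png

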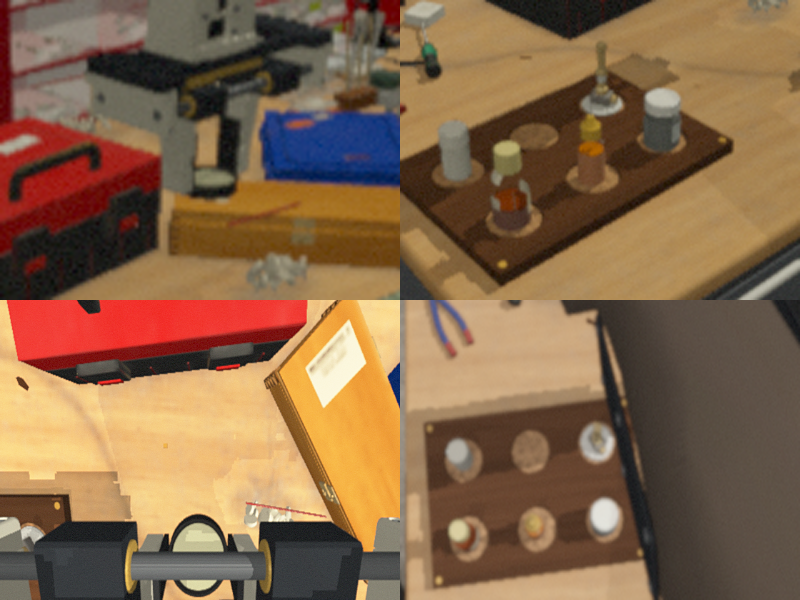

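The stand is intact: jar, oiler and bottle are upright and the burner and tub are standing. The tin is held at the fingertips. I'll check its tilt numerically from the wrist picture's rim.

```bash
python3 - <<'E'
from h import *
w=cv2.imread("pics/w7.png"); p=ctrl.camera_params("wrist");T=p["mount"]
# wax mask: pale yellow
hsv=cv2.cvtColor(w,cv2.COLOR_BGR2HSV)
r=w[205:302,225:335]; r=cv2.resize(r,None,fx=5.5,fy=5.5,interpolation=cv2.INTER_CUBIC)
def ring(z,rad,tx=0,ty=0,cx=0):
    a=np.linspace(0,2*np.pi,60)
    q=np.c_[rad*np.cos(a)+cx,rad*np.sin(a),0*a]
    q=R.from_euler("xy",[tx,ty],degrees=True).apply(q)+[0,0,z]
    return np.array([w2pix((p,T),x) for x in q])
for z,col in ((-.008,(0,0,255)),(.004,(255,0,0))):
    pts=((ring(z,.0235)-[225,205]+.5)*5.5).astype(np.int32)
    cv2.polylines(r,[pts],True,col,1)
cv2.imwrite("pics/c7.png",r)
print("pred top z-.008 rows",ring(-.008,.0235).min(0),ring(-.008,.0235).max(0))
E
```

```text
pred top z-.008 rows [233.3255 214.1845] [319.7555 294.5255]
```

View pics/c7.png

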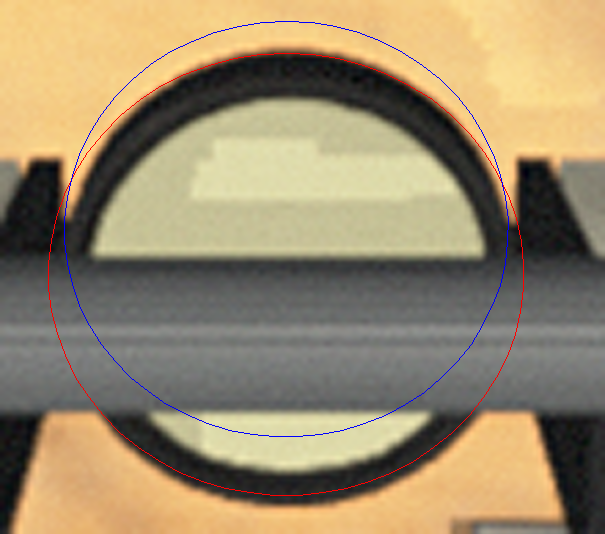

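The tin fits a level disc: its axis ratio is 0.935, against 0.929 expected. Its top is about 6 mm above the TCP, and it sits about 1 mm back along tool x. Next I refine the jar lid position by thresholding the stored pictures.

```bash
python3 - <<'E'
from h import *
def cen(f,u,v,h,th):
    im=cv2.imread(f).min(2); s=im[v-h:v+h,u-h:u+h]; m=(s>th).astype(np.uint8)
    n,l,st,c=cv2.connectedComponentsWithStats(m); k=1+st[1:,4].argmax(); return c[k]+[u-h,v-h],st[k,2:]
for f,th in (("top0",130),("t3",130)):
    u,v=(346,216) if f=="top0" else (277,255)
    c,s=cen(f"pics/{f}.png",u,v,12,th); print(f,c,s,pix2w(cam("top"),*c,.052 if f=="top0" else .062))
c,s=cen("pics/w2.png",279,199,24,190); print("w2",c,s)
o={"orientation":np.array([-179.7795,-.4626,3.3111]),"tool_pos":np.array([.4607,.1056,.2088])}
print(pix2w(cam("wrist",o),*c,.062))
c,s=cen("pics/w4.png",444,197,24,190)
o={"orientation":np.array([-179.6543,-.3864,3.3078]),"tool_pos":np.array([.4496,.2851,.215])}
print("w4",c,s,pix2w(cam("wrist",o),*c,.062))
go(.4582,.104,.1,3.3)
E
```

```text
top0 [346.0198 214.9356] [ 17  16 202] [ 0.5308 -0.0425  0.052 ]
t3 [277.5393 254.3258] [ 18  18 267] [0.4565 0.1045 0.062 ]
w2 [278.881  200.0785] [ 33  32 815]
[0.4572 0.1037 0.062 ]
w4 [447.4251 198.2429] [ 32  31 774] [0.4574 0.1041 0.062 ]
delta [-132.3 -226.2   23.2] rot [-0.   0.1 -0. ] t 22.0 tcp [ 0.6032 -0.1143  0.1229] [-179.992     0.1483    3.2704]
```

>>> apply_moves(deltas=[{"fingers": 38,"delta_pos": [-26,-40,0],"angular": [0,0,0]},{"fingers": 38,"delta_pos": [-52,-80,0],"angular": [0,0,0]},{"fingers": 38,"delta_pos": [-78,-120,0],"angular": [0,0,0]},{"fingers": 38,"delta_pos": [-100,-160,0],"angular": [0,0,0]},{"fingers": 38,"delta_pos": [-120,-195,0],"angular": [0,0,0]},{"fingers": 38,"delta_pos": [-132,-220,0],"angular": [0,0,0]},{"fingers": 38,"delta_pos": [-132,-226,20],"angular": [0,0,0]},{"fingers": 38,"delta_pos": [-132,-226,38],"angular": [0,0,0]},{"fingers": 38,"delta_pos": [-132,-226,38],"angular": [0,0,0]},{"fingers": 38,"delta_pos": [-132,-226,38],"angular": [0,0,0]}])

```text
clock: 23.0
tool_pos: [0.4593, 0.1033, 0.0857]
orientation: [179.9, 0.1, 3.3]
force: [0.6, 0.7, 0.6]
opening: 0.0458
gripper_force: 30.0
```

>>> apply_moves(deltas=[{"fingers": 38,"delta_pos": [0,0,0],"angular": [0,0,0]},{"fingers": 38,"delta_pos": [0,0,0],"angular": [0,0,0]}])

```text
clock: 23.2
tool_pos: [0.4602, 0.1036, 0.0868]
orientation: [-180.0, -0.0, 3.2]
force: [0.5, -0.2, -0.1]
opening: 0.0452
gripper_force: 30.0
```

```bash
python3 -c "
from h import *
go(.4583,.1042,.068,3.3);print(ctrl.get_obs()['opening'],ctrl.get_obs()['force'])"
```

```text
delta [-1.8 -0.7 18.8] rot [-0.  -0.  -0.1] t 23.2 tcp [0.4602 0.1036 0.0868] [-179.9767   -0.0479    3.2436]
0.04523773002781664 [ 0.5389 -0.1706 -0.0689]
```

Lowering gently while watching the force.

>>> apply_moves(deltas=[{"fingers": 38,"delta_pos": [-2,-1,8],"angular": [0,0,0]},{"fingers": 38,"delta_pos": [-2,-1,13],"angular": [0,0,0]},{"fingers": 38,"delta_pos": [-2,-1,16],"angular": [0,0,0]},{"fingers": 38,"delta_pos": [-2,-1,17],"angular": [0,0,0]},{"fingers": 38,"delta_pos": [-2,-1,17],"angular": [0,0,0]},{"fingers": 38,"delta_pos": [-2,-1,17],"angular": [0,0,0]}])

```text
clock: 23.8
tool_pos: [0.4577, 0.1046, 0.0692]
orientation: [180.0, -0.0, 3.3]
force: [-0.7, -0.5, -0.5]
opening: 0.046
gripper_force: 30.0
```

>>> apply_moves(deltas=[{"fingers": 38,"delta_pos": [0,0,1],"angular": [0,0,0]},{"fingers": 38,"delta_pos": [0,0,1],"angular": [0,0,0]},{"fingers": 38,"delta_pos": [0,0,1],"angular": [0,0,0]}])

```text
clock: 24.1
tool_pos: [0.4579, 0.1047, 0.0685]
orientation: [-180.0, -0.0, 3.3]
force: [-1.1, -0.5, 3.7]
opening: 0.0456
gripper_force: 30.0
```

Contact is at 3.7 N, at the expected height of 0.0685. Releasing.

>>> apply_moves(deltas=[{"fingers": 62,"delta_pos": [0,0,0],"angular": [0,0,0]},{"fingers": 62,"delta_pos": [0,0,0],"angular": [0,0,0]},{"fingers": 62,"delta_pos": [0,0,0],"angular": [0,0,0]},{"fingers": 62,"delta_pos": [0,0,-10],"angular": [0,0,0]},{"fingers": 62,"delta_pos": [0,0,-30],"angular": [0,0,0]},{"fingers": 62,"delta_pos": [0,0,-70],"angular": [0,0,0]},{"fingers": 62,"delta_pos": [0,0,-120],"angular": [0,0,0]},{"fingers": 62,"delta_pos": [0,0,-150],"angular": [0,0,0]},{"fingers": 62,"delta_pos": [0,0,-150],"angular": [0,0,0]},{"fingers": 62,"delta_pos": [0,0,-150],"angular": [0,0,0]}])

```text
clock: 25.1
tool_pos: [0.4577, 0.1047, 0.2194]
orientation: [-179.9, -0.1, 3.3]
force: [0.4, -0.3, -1.2]
opening: 0.0617
gripper_force: 0.0
```

```bash
python3 - <<'E'
from h import *
o=ctrl.get_obs();print(o["tool_pos"],o["orientation"],o["clock"])
im=ctrl.snapshot("wrist")[:,:,::-1]; cv2.imwrite("pics/w8.png",im); s=ctrl.snapshot("scene")[:,:,::-1]; cv2.imwrite("pics/s8.png",s)
c=cam("wrist",o)
def blob(lo,hi,box,z):
    x0,y0,x1,y1=box; r=im[y0:y1,x0:x1]; m=cv2.inRange(cv2.cvtColor(r,cv2.COLOR_BGR2HSV),lo,hi)
    n,l,st,ce=cv2.connectedComponentsWithStats(m); k=1+st[1:,4].argmax()
    u=ce[k]+[x0,y0]; print(u,st[k,2:],pix2w(c,*u,z))
print("pred tin",w2pix(c,[.4573,.1042,.074]),"oiler",w2pix(c,[.4528,.1934,.08]))
blob((15,20,150),(40,120,255),(240,150,320,222),.074)
# scene: predicted pixel rows of level tin
for n,X in (("tin",[.4573,.1042,.074]),("jarbase",[.4573,.1042,.01]),("oiler",[.4528,.1934,.06]),("bottle",[.4477,.2832,.05]),("tub",[.5376,.288,.036]),("burner",[.547,.108,.05])): print(n,np.round(w2pix(cam("scene"),X)))
a=cv2.resize(s[170:320,190:390],(400,300),interpolation=cv2.INTER_CUBIC)
u,v=w2pix(cam("scene"),[.4573,.1042,.05]);u,v=int(u),int(v)
b=cv2.resize(s[v-30:v+30,u-40:u+40],(400,300),interpolation=cv2.INTER_CUBIC)
d=cv2.resize(im[60:240,60:420],(800,400),interpolation=cv2.INTER_CUBIC)[:300]
cv2.imwrite("pics/m2.png",np.vstack([np.hstack([a,b]),d]))
E
```

```text
[0.4577 0.1047 0.2194] [-179.9081   -0.1108    3.2611] 25.1
pred tin (np.float64(277.496211979249), np.float64(196.6119136502357)) oiler (np.float64(190.23604694930987), np.float64(197.1543645275384))
[277.4258 198.2281] [  39   39 1153] [0.4556 0.1042 0.074 ]
tin [320. 213.]
jarbase [319. 240.]
oiler [284. 236.]
bottle [244. 261.]
tub [216. 245.]
burner [290. 206.]
```

```bash
python3 - <<'E'
from h import *
a,b=[cv2.cvtColor(cv2.imread(f"pics/{n}.png"),cv2.COLOR_BGR2GRAY).astype(np.float32) for n in ("s3","s8")]
for n,u,v in (("oiler",284,236),("bottle",244,261),("tub",216,245),("burner",290,210)):
    p=a[v-16:v+16,u-9:u+9]; q=b[v-20:v+20,u-13:u+13]
    m=cv2.matchTemplate(q,p,cv2.TM_CCOEFF_NORMED); print(n,m.max().round(3),np.unravel_index(m.argmax(),m.shape))
im=cv2.imread("pics/s8.png")
for v in (210,214,218,222,228,234): print(v,im[v,300:341].max(1))
E
```

```text
oiler 0.971 (np.int64(4), np.int64(4))
bottle 0.937 (np.int64(4), np.int64(4))
tub 0.85 (np.int64(4), np.int64(4))
burner 0.944 (np.int64(4), np.int64(4))
210 [ 85  89 104 126 143 157 165 168 169 168 158 128  91  80 109 138 149 152
 167 170 171 170 171 171 166 159 149 144 133  84  73 102 141 168 174 175
 175 175 177 176 175]
214 [ 75  82  78  83  78  77  78  78  81  78  63 113 169 174 172 173 174 176
 174 175 174 172 175 174 176 174 175 175 175 176 174 161 116  68 116 158
 161 162 158 160 161]
218 [ 79  62  71  78  79  80  76  79  74  62  27  26  34  55  90 122 141 150
 163 172 172 170 172 174 172 167 155 148 142 125  84  53  32  74 130 163
 167 168 167 166 167]
222 [165 135  95  76  77  78  80  75  81  75  77  67  64  43  36  27  25  24
  24  29  27  21  25  24  21  29  17  26  21  31  56 100 141 164 168 166
 166 165 165 164 166]
228 [ 74  78  78  73  74  75  77  81  77  77  81  76  73  63  62  69  77  90
 101 104  99 100  98 100  98  94  81  85  83  84  82  76  81  88 102 124
 143 157 166 168 171]
234 [ 77  78  77  74  73  72  72  78  78  77  73  64  72  71  70  65  66  68
  71  69  68  65  70  70  65  75 101 106 109 101  80  69  80  79  80  79
  79  81  79  80  78]
```

```bash
python3 -c "
from plant import ctrl
print(ctrl.close_job())"
```

```text
the job is handed in; nothing more can be done
None
```

The job is handed in at about 25 s: the jar, bottle and oiler are upright in their hollows, the tin lies level within about 2 mm of the lid's centre, and the burner and tub did not move; a finger did catch on something while picking up the tin, with about 29 N of side force read at the end of that move.

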